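# Build the spacer pack on the roll arbor

## Task

Build the spacer pack on the upright arbor: thread the three flat steel spacer rings onto it one at a time, the thickest first, then the middle one, then the thinnest on top, each fully down and flat on what is below it. Leave the hexagon nut, the tube offcut, the wrench and the hammer where they are.

Things in the scene. Friction and masses are not known exactly. Their poses are not given: they have to be found in the camera images.
- arbor_shoulder (a point): upright steel arbor fixed to the bench on a round dark flange (80 diameter, 12 thick) with a round shoulder above it (44 diameter, 10 high); this point is on the arbor's axis at the top face of the shoulder, where the first spacer seats, 22 above the bench, z up along the arbor. Above this point the shank is 20 in diameter for 54, then tapers over 10 to a blunt nose 8 in diameter, 64 above this point. It stands to the robot's left or right
- thick_spacer (a point): plain turned steel spacer ring lying flat on the bench, outside diameter 50, bore 24, 26 mm thick (the thickest of the three); this point is the centre of the ring, half its thickness above its underside, z along its axis. Mass about 300 g
- middle_spacer (a point): plain turned steel spacer ring lying flat on the bench, outside diameter 50, bore 24, 18 mm thick (the middle one of the three); this point is the centre of the ring, half its thickness above its underside, z along its axis. Mass about 210 g
- thin_spacer (a point): plain turned steel spacer ring lying flat on the bench, outside diameter 50, bore 24, 11 mm thick (the thinnest of the three); this point is the centre of the ring, half its thickness above its underside, z along its axis. Mass about 130 g
- nut_mid (a point): bystander: loose dark hexagon nut lying flat, 55 across flats, 28 high, wide hole; this point is its centre
- offcut_mid (a point): bystander: loose short offcut of grey thin-walled tube standing on end, 48 diameter, 45 high; this point is its centre
- drill_block: bystander, fixed: wooden block 75 x 60 x 30 high with two rows of drill bits standing in it up to 78 above the bench; origin at the centre of its underside, x along its length
- wrench_grip (a point): bystander: loose open-ended wrench 200 long lying on the bench; this point is on its handle, x along the tool
- hammer_grip (a point): bystander: loose hammer 280 long lying on the bench; this point is on its handle, x along the tool
Mind the look-alikes: they are no part of the job. Leave any brown or red look-alike of the part that bears thick_spacer alone.

How it is judged:
On the way, in this order (a step that is already met when the one before it is completed fails the run):
1. the thickest spacer is on the arbor, flat on the shoulder (horizontal distance between thick_spacer and arbor_shoulder below 0.004 m and z of thick_spacer in the frame of arbor_shoulder between 0.01 and 0.016 m and angle between the z axis of thick_spacer and the z axis of arbor_shoulder, either way round below 0.06 rad), for 0.2 s.
2. the middle spacer is on the arbor, flat on the thickest (all of step 1 and horizontal distance between middle_spacer and arbor_shoulder below 0.004 m and z of middle_spacer in the frame of arbor_shoulder between 0.032 and 0.038 m and angle between the z axis of middle_spacer and the z axis of arbor_shoulder, either way round below 0.06 rad), for 0.2 s.
3. the thinnest spacer is on the arbor, flat on the middle one (all of step 2 and horizontal distance between thin_spacer and arbor_shoulder below 0.004 m and z of thin_spacer in the frame of arbor_shoulder between 0.0465 and 0.0525 m and angle between the z axis of thin_spacer and the z axis of arbor_shoulder, either way round below 0.06 rad), for 0.2 s.
At the end, for the whole second after the job is handed in: All three spacers are on the arbor, the thickest on the shoulder, the middle one on it and the thinnest on top: each centre within 4 mm of the arbor's axis and within 3 mm of its seated height (13, 35 and 49.5 mm above the shoulder), its axis within 0.06 rad of the arbor's, and they stay so (all of step 3); the robot touches nothing.
It fails at once if the hexagon nut is moved more than 30 mm (distance of nut_mid from where it was at the start of the episode above 0.03 m).
It fails at once if the tube offcut is moved more than 30 mm (distance of offcut_mid from where it was at the start of the episode above 0.03 m).
It fails at once if the wrench is moved more than 30 mm (distance of wrench_grip from where it was at the start of the episode above 0.03 m).
It fails at once if the hammer is moved more than 30 mm (distance of hammer_grip from where it was at the start of the episode above 0.03 m).
It also fails if it takes over 70 s, if anything falls off the work surface, if the arm or the gripper's body presses on something with over 40 N, if the wrist force passes 120 N, or if a joint passes its speed limit or range.

## Robot

A 6-joint arm with a two-finger parallel gripper is mounted at the origin on the work surface. World frame = base frame: x ahead of the robot, y to its left, z up, the work surface at z = 0. Lengths are in m, angles in rad, forces in N, time in s.
With the tool pointing down it reaches from about 0.375 to 0.75 m from the base axis. Payload 9 kg.
Tool frame: the origin (TCP) lies between the finger pads; the fingertips stand 11 mm ahead of it and the grasp point (between the pads) lies 8 mm behind it; z points along the fingers, y is the direction in which the jaws open and shut (so a half turn about z gives the same grasp; the last joint's range is limited). The gripper opens to 85 mm and grips with 20 to 120 N. Pads are 22 mm wide; open, the fingers measure 114 mm over their backs; the gripper's body (76 mm by 85 mm) begins 54 mm behind the grasp point. The pads swing forward as they close: fully open they stand 13 mm farther back than shut.
Start: joints at [-1.381, 0.104, 0.097, 1.564, 0, 1.353], TCP at [0.238, -0.551, 0.242] pointing down, gripper open.
Joint ranges: [-2.99, 2.99], [-0.84, 1.86], [-1.1, 1.16], [-1.84, 2.11], [-1.51, 1.56], [-3.14, 3.14]. Speed limits (rad/s): [2.22, 2.22, 2.57, 3.14, 3.14, 3.14].

## Interface

Orientations are given as [roll, pitch, yaw] about the fixed x, y, z axes, in that order (R = Rz(yaw) Ry(pitch) Rx(roll)).
In Python, from station import robot, solver, grab_frame, calibration gives the robot as it stands. Calls block until the motion is done:
- robot.move_to(position, orientation): joint-space move of the TCP to a pose.
- robot.movel(position, rotation=None, feed=0.15): straight line of the TCP; rotation=None keeps the orientation; feed is the mean speed in m/s.
- robot.goto_joints(angles): joint-space move.
- robot.let_go() and robot.grasp(): open the fingers fully, or close them until they stop; the grip force is fixed at half the most.
- robot.dwell(seconds).
- solver.solve_ik(position, orientation): joint angles nearest the present ones, or None.
- grab_frame(name): name is "side" or "top"; returns the picture (400x640x3 uint8, red, green, blue); there is no depth.
- calibration(name): a dict with "camera_matrix" (3x3 intrinsics, pixels), "R" (3x3) and "t" (3): a world point X has camera coordinates R X + t. Camera axes: x right, y down, z forward; pixel columns grow to the right and rows downward; lengths in m; the calibration is good to about 2 mm. A picture is of the moment at which its call begins. calibration takes no time and is no camera call.
A pose or a line that the arm cannot do raises robot.PlanningError and nothing moves.
- robot.job_done(): hands the job in, once; it reports no verdict.
Readings, each from a call of its own:
- robot.current_time_s(): time.
- robot.current_joint_pos(): joint angles.
- robot.current_joint_vel(): joint speeds.
- robot.current_joint_efforts(): joint torques, N m.
- robot.current_tool_pos(): TCP position.
- robot.current_eef_rot(): TCP orientation.
- robot.current_ft_force(): force on the tool from outside, world axes, zero at the start.
- robot.current_wrist_torque(): the same for the moment, N m.
- robot.current_finger_gap(): finger opening in m.
Only numpy, scipy, OpenCV 4.12 (cv2) and the standard library are available. Lean on these libraries where they do the work, as an engineer would, in place of code of your own. Each camera call takes 0.05 s, during which the arm holds its last target.

## Working session

There is one attempt and no reset: what is moved stays moved. The work goes in short steps, each a Python script; the robot and the scene stay as the last script left them, time stands still between calls to the robot, and variables do not carry over. Pictures are saved under pics/ and viewed, and the job is handed in when it is done.

```bash
mkdir -p pics; ls
python3 - <<'E'
from station import robot, grab_frame, calibration
import cv2
for n in ("side","top"):
    cv2.imwrite(f"pics/{n}0.png", cv2.cvtColor(grab_frame(n),cv2.COLOR_RGB2BGR))
    c=calibration(n); print(n,c)
    print(-c["R"].T@c["t"])
print(robot.current_time_s(), robot.current_eef_rot())
E
```

```text
pics
side {'camera_matrix': array([[488.57170287,   0.        , 317.19436625],
       [  0.        , 488.57170287, 201.74409534],
       [  0.        ,   0.        ,   1.        ]]), 'R': array([[ 9.99682596e-01, -2.51881210e-02,  5.16338197e-04],
       [-1.72632997e-02, -6.99796338e-01, -7.14133785e-01],
       [ 1.83490198e-02,  7.13898202e-01, -7.00009050e-01]]), 't': array([-0.54513146,  0.03096358,  1.3268949 ])}
[ 0.52114575 -0.93933052  0.95123205]
top {'camera_matrix': array([[473.8710482 ,   0.        , 325.16545426],
       [  0.        , 473.8710482 , 190.75983211],
       [  0.        ,   0.        ,   1.        ]]), 'R': array([[-0.00382109, -0.99991466, -0.01249283],
       [-0.98997559,  0.00554636, -0.14112963],
       [ 0.14118687,  0.01182833, -0.9899123 ]]), 't': array([0.00304654, 0.5811037 , 1.20365472])}
[ 0.40534987 -0.01441396  1.27356162]
0.1 [-3.14044080e+00 -2.32897937e-04  4.07781064e-01]
```

View pics/side0.png

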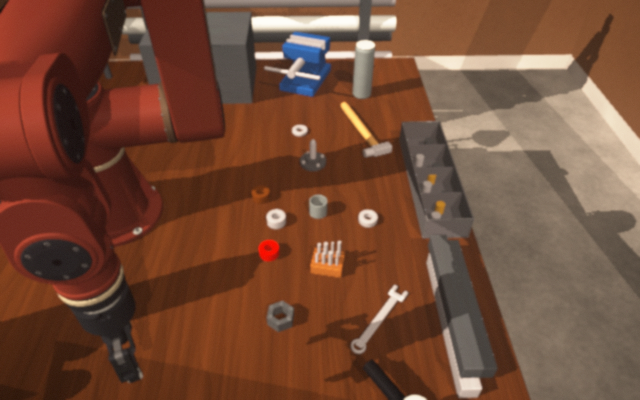

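View pics/top0.png

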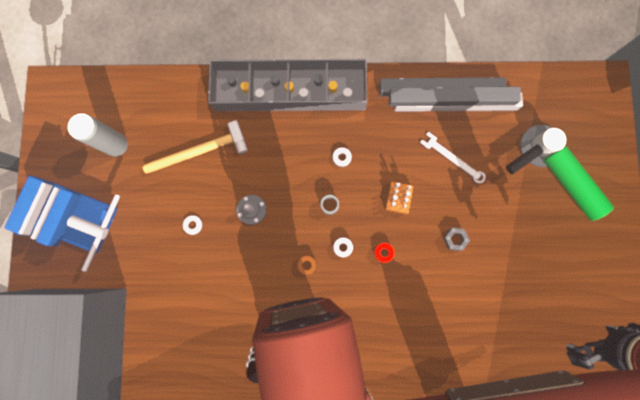

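The side view shows three pale steel rings at about (276,218), (368,218) and (300,130). In the top view these are (343,247), (342,157) and (192,225). The brown ring (262,193) and red ring (269,250) are look-alikes. The grey tube is at (318,206), the arbor at (313,158) and the nut at (280,316). Next I'll enlarge the view and measure.

Run:
```python
import cv2,numpy as np
s=cv2.imread("pics/side0.png");t=cv2.imread("pics/top0.png")
a=[s[y-24:y+24,x-24:x+24] for x,y in((276,218),(368,218),(300,130),(313,158))]
b=[t[y-24:y+24,x-24:x+24] for x,y in((343,247),(342,157),(192,225),(251,209))]
big=np.vstack([np.hstack(a),np.hstack(b)])
cv2.imwrite("pics/crops.png",cv2.resize(big,None,fx=4,fy=4,interpolation=cv2.INTER_CUBIC))
```

```text
(no output)
```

View pics/crops.png

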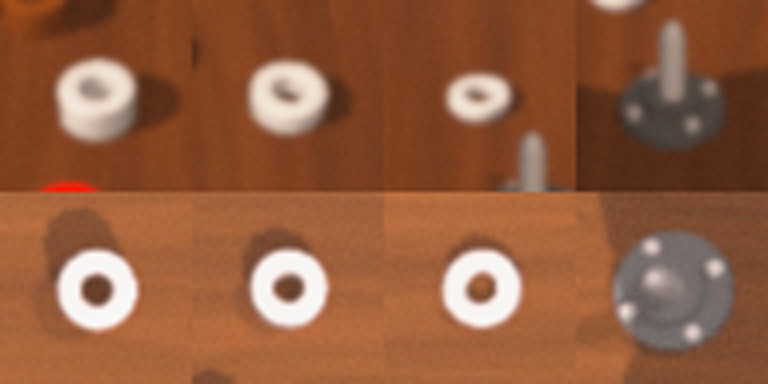

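The side crops show wall heights ordered tall at (276,218), medium at (368,218) and short at (300,130). So those are the thick, middle and thin spacers. Next I'll measure positions.

```bash
cat > h.py <<'E'
import cv2,numpy as np
from station import robot,solver,grab_frame,calibration
def ray(n,u,v):
    c=calibration(n);K,R,t=c["camera_matrix"],c["R"],c["t"]
    return -R.T@t, R.T@np.linalg.solve(K,[u,v,1.])
def onplane(n,u,v,z):
    o,d=ray(n,u,v); return o+d*(z-o[2])/d[2]
def proj(n,X):
    c=calibration(n);p=c["camera_matrix"]@(c["R"]@np.asarray(X,float)+c["t"]);return p[:2]/p[2]
def tri(p,q,a="side",b="top"):
    o1,d1=ray(a,*p);o2,d2=ray(b,*q)
    A=np.c_[d1,-d2];s=np.linalg.lstsq(A,o2-o1,rcond=None)[0]
    P,Q=o1+d1*s[0],o2+d2*s[1];return (P+Q)/2,np.linalg.norm(P-Q)
def up(img,x,y,r=26,f=8):
    return cv2.resize(img[y-r:y+r,x-r:x+r],None,fx=f,fy=f,interpolation=cv2.INTER_CUBIC)
def full(p,x,y,r=26,f=8): # crop px -> image px
    return (np.asarray(p)+.5)/f-.5+[x-r,y-r]
E
python3 - <<'E'
from h import *
s=cv2.imread("pics/side0.png");t=cv2.imread("pics/top0.png")
def pts(n,c,x,y,z):
    return np.array([onplane(n,*full(p,x,y),z)[:2] for p in c.reshape(-1,2)])
for nm,th,ps,pt in(("thick",.026,(276,218),(343,247)),("mid",.018,(368,218),(342,157)),("thin",.011,(300,130),(192,225))):
    for n,im,(x,y) in(("side",s,ps),("top",t,pt)):
        g=up(im,x,y); hsv=cv2.cvtColor(g,cv2.COLOR_BGR2HSV)
        m=((hsv[...,2]>(150))&(hsv[...,1]<90)).astype(np.uint8)
        cs,h=cv2.findContours(m,cv2.RETR_CCOMP,cv2.CHAIN_APPROX_NONE)
        i=max(range(len(cs)),key=lambda i:cv2.contourArea(cs[i]) if h[0][i][3]<0 and cv2.pointPolygonTest(cs[i],(208+0.,150.),True)>-200 else 0)
        ho=[c for k,c in enumerate(cs) if h[0][k][3]==i and cv2.contourArea(c)>500]
        for lab,c in [("out",cs[i])]+[("hole",c) for c in ho]:
            P=pts(n,c,x,y,th); (cx,cy),r=cv2.minEnclosingCircle((P*1000).astype(np.float32))
            e=cv2.fitEllipse((P*1000).astype(np.float32))
            print(nm,n,lab,"ell",np.round(e[0],1),np.round(e[1],1),"x",(P[:,0].min()*1e3).round(1),(P[:,0].max()*1e3).round(1),"y",(P[:,1].min()*1e3).round(1),(P[:,1].max()*1e3).round(1))
x,y=251,209
g=up(t,x,y,34);hsv=cv2.cvtColor(g,cv2.COLOR_BGR2HSV)
m=(hsv[...,1]<75).astype(np.uint8)
cs,_=cv2.findContours(m,cv2.RETR_EXTERNAL,cv2.CHAIN_APPROX_NONE)
c=cv2.convexHull(max(cs,key=cv2.contourArea))
P=np.array([onplane("top",*full(p,x,y,34),.012)[:2] for p in c.reshape(-1,2)])*1e3
print("flange",cv2.fitEllipse(P.astype(np.float32)),cv2.minEnclosingCircle(P.astype(np.float32)))
cv2.imwrite("pics/fl.png",np.hstack([g,cv2.cvtColor(m*255,cv2.COLOR_GRAY2BGR)])[:,:][::1,::1][:544])
g2=up(s,313,155,30,10);cv2.imwrite("pics/arb.png",g2)
P=np.mean
E
```

```text
thick side out ell [434.1 -53.5] [50.6 73.6] x 408.5 460.3 y -91.2 -17.6
thick top out ell [435.  -44.8] [53.2 53.3] x 408.5 461.4 y -71.6 -17.6
thick top hole ell [434.4 -45. ] [18.7 19. ] x 425.0 443.5 y -54.6 -35.6
mid side out ell [676.6 -50.4] [51. 67.] x 650.9 703.8 y -84.2 -18.4
mid top out ell [677.8 -44.3] [53.2 55.5] x 650.0 705.6 y -71.5 -17.7
mid top hole ell [677.4 -44.8] [16.7 18.9] x 668.9 685.8 y -53.9 -35.0
thin side out ell [495.7 353.5] [50.9 65.1] x 470.4 521.5 y 320.4 385.1
thin top out ell [496.2 357.1] [53.3 54.6] x 469.1 523.0 y 330.1 384.2Traceback (most recent call last):
  File "<stdin>", line 13, in <module>
  File "<stdin>", line 4, in pts
  File "h.py", line 7, in onplane
    o,d=ray(n,u,v); return o+d*(z-o[2])/d[2]
        ~~~^^^^^^^
  File "h.py", line 4, in ray
    c=calibration(n);K,R,t=c["camera_matrix"],c["R"],c["t"]
ValueError: time passes only in moves, steps and waits
```

```bash
python3 - <<'E'
t=open('h.py').read()
t=t.replace("def ray","import functools,os,pickle\nif not os.path.exists('cal.pkl'):\n    pickle.dump({n:calibration(n) for n in('side','top')},open('cal.pkl','wb'))\n_C=pickle.load(open('cal.pkl','rb'))\ndef calibration(n): return _C[n]\ndef ray",1)
open('h.py','w').write(t)
E
python3 - <<'E'
from h import *
s=cv2.imread("pics/side0.png");t=cv2.imread("pics/top0.png")
x,y=251,209
g=up(t,x,y,34);hsv=cv2.cvtColor(g,cv2.COLOR_BGR2HSV)
m=(hsv[...,1]<75).astype(np.uint8)
cs,_=cv2.findContours(m,cv2.RETR_EXTERNAL,cv2.CHAIN_APPROX_NONE)
c=cv2.convexHull(max(cs,key=cv2.contourArea))
P=np.array([onplane("top",*full(p,x,y,34),.012)[:2] for p in c.reshape(-1,2)])*1e3
print("flange top",cv2.fitEllipse(P.astype(np.float32)),cv2.minEnclosingCircle(P.astype(np.float32)))
g2=up(s,313,155,26,10)
def cut(im): return cv2.resize(im,(520,520))
cv2.imwrite("pics/arb.png",np.hstack([cut(g2)[:, :400],cut(np.where(m[...,None]>0,g,g//3))[:,:400]]))
print(cv2.mean(g2))
E
```

```text
flange top ((536.30029296875, 199.8384246826172), (79.71917724609375, 81.23554992675781), 152.14976501464844) ((536.4418334960938, 199.838623046875), 40.801513671875)
(43.572204142011834, 65.93268121301774, 108.69143860946745, 0.0)
```

View pics/arb.png

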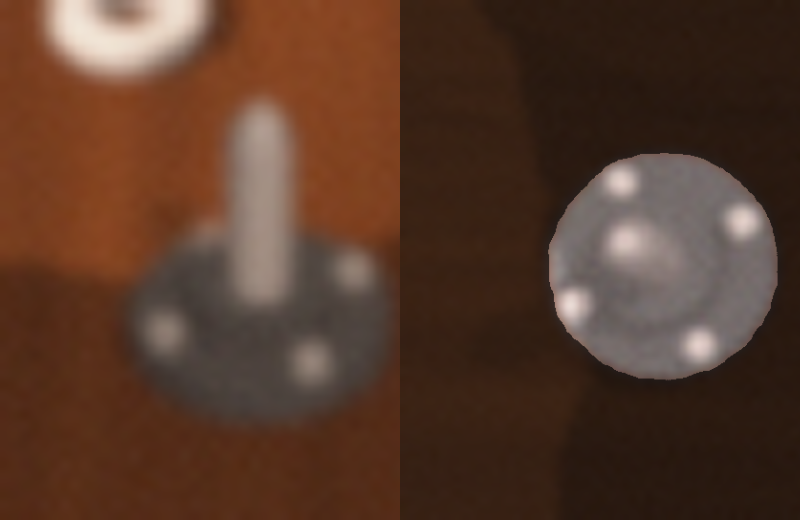

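Run:
```python
from h import *
print("nose top",onplane("top",246.4,206.4,.086))
for X in((.5363,.1998,.086),(.5363,.1998,.022),(.5363,.1998,.012)): print(proj("side",X),(proj("side",X)-[286.55,128.55])*10, proj("top",X))
print("flange centre side x", onplane("side",286.55+26.15,160.5,.012), onplane("side",286.55+26.15,139.9,.086))
s=cv2.imread("pics/side0.png");g=up(s,313,155,26,10)
h=cv2.cvtColor(g,cv2.COLOR_BGR2HSV);m=(h[...,1]<110).astype(np.uint8)
cs,_=cv2.findContours(m,cv2.RETR_EXTERNAL,cv2.CHAIN_APPROX_NONE);c=max(cs,key=cv2.contourArea).reshape(-1,2)
p=c[c[:,1]>230]
P=np.array([onplane("side",*full(q,313,155,26,10),.012)[:2] for q in p])*1e3
print(P.min(0),P.max(0)); 
for r in(120,150,180,210):
    q=c[abs(c[:,1]-r)<2][:,0]; print(r,q.min(),q.max())
print(c[:,1].min())
for p,o in(((.4345,-.0445),0),((.677,-.0443),0),((.496,.358),0),((.5363,.1998),0)):
  for yw in (0,.4,-.4,1.57,-1.57):
    print(p,yw,[None if (j:=solver.solve_ik([*p,z],[np.pi,0,yw])) is None else j.__array__().round(2) for z in (.02,.2)])
```

```text
nose top [0.53594986 0.1988271  0.086     ]
[312.37813784 139.93828142] [258.28137845 113.88281424] [246.01823357 206.26407037]
[312.51449608 157.08265961] [259.64496078 285.32659609] [250.29869463 208.88152344]
[312.53505176 159.66713374] [259.85051757 311.17133742] [250.92893473 209.26690807]
flange centre side x [0.53672348 0.19586866 0.012     ] [0.53723803 0.19995946 0.086     ]
[496.6160348  148.36318354] [575.9017839  238.76985907]
120 235 284
150 227 293
180 227 293
210 227 293
103
(0.4345, -0.0445) 0 [array([-0.4 , -0.33, -0.72,  1.19,  0.  ,  2.74]), array([-0.4 , -0.41, -0.45,  1.53,  0.  ,  2.74])]
(0.4345, -0.0445) 0.4 [array([-0.4 , -0.33, -0.72,  1.19,  0.  ,  2.34]), array([-0.4 , -0.41, -0.45,  1.53,  0.  ,  2.34])]
(0.4345, -0.0445) -0.4 [array([-0.4 , -0.33, -0.72,  1.19,  0.  ,  3.14]), array([-0.4 , -0.41, -0.45,  1.53,  0.  ,  3.14])]
(0.4345, -0.0445) 1.57 [array([-0.4 , -0.33, -0.72,  1.19,  0.  ,  1.17]), array([-0.4 , -0.41, -0.45,  1.53,  0.  ,  1.17])]
(0.4345, -0.0445) -1.57 [array([-0.4 , -0.33, -0.72,  1.19,  0.  , -1.97]), array([-0.4 , -0.41, -0.45,  
[... 1171 characters left out ...]
.18,  1.17,  0.  , -1.16]), array([ 0.41,  0.14,  0.05,  1.49,  0.  , -1.16])]
(0.5363, 0.1998) 0 [array([ 0.13,  0.11, -0.31,  1.16,  0.  , -3.01]), array([ 0.13,  0.02, -0.07,  1.48,  0.  , -3.01])]
(0.5363, 0.1998) 0.4 [array([ 0.13,  0.11, -0.31,  1.16,  0.  ,  2.87]), array([ 0.13,  0.02, -0.07,  1.48,  0.  ,  2.87])]
(0.5363, 0.1998) -0.4 [array([ 0.13,  0.11, -0.31,  1.16,  0.  , -2.61]), array([ 0.13,  0.02, -0.07,  1.48,  0.  , -2.61])]
(0.5363, 0.1998) 1.57 [array([ 0.13,  0.11, -0.31,  1.16,  0.  ,  1.7 ]), array([ 0.13,  0.02, -0.07,  1.48,  0.  ,  1.7 ])]
(0.5363, 0.1998) -1.57 [array([ 0.13,  0.11, -0.31,  1.16,  0.  , -1.44]), array([ 0.13,  0.02, -0.07,  1.48,  0.  , -1.44])]
```

Flange centre is about (0.536, 0.199). The nose in the top view agrees at (0.536, 0.199). The rings come out at about thick (0.4345,-0.0445), middle (0.677,-0.0443) and thin (0.496,0.358). Next I grasp the thick one with the jaws along x, where the neighbours leave room.

```bash
cat >> h.py <<'E'
YAW=np.pi/2; O=[np.pi,0,YAW]
A=np.array([.5363,.1992])
def st(l=""):
    print(l,"t%.2f"%robot.current_time_s(),"p",np.round(robot.current_tool_pos(),4),"F",np.round(robot.current_ft_force(),1),"gap %.4f"%robot.current_finger_gap(),flush=True)
def snap(k):
    for n in("side","top"): cv2.imwrite(f"pics/{n}{k}.png",cv2.cvtColor(grab_frame(n),cv2.COLOR_RGB2BGR))
def pick(x,y,z):
    robot.let_go()
    robot.move_to([x,y,.14],O); st("above")
    robot.movel([x,y,z],feed=.12); st("down")
    robot.grasp(); st("closed")
E
python3 - <<'E'
from h import *
pick(.4345,-.0445,.019)
snap(1)
a=up(cv2.imread("pics/side1.png"),276,210,26,10);b=up(cv2.imread("pics/top1.png"),343,240,26,10)
cv2.imwrite("pics/g1.png",cv2.resize(np.hstack([a,b]),(800,400)))
E
```

```text
above t2.31 p [ 0.4348 -0.0453  0.1403] F [-0.1  0.4  0. ] gap 0.0852
down t3.47 p [ 0.4351 -0.0448  0.0197] F [ 0.4 -1.2 -0.6] gap 0.0856
closed t3.92 p [ 0.4351 -0.0447  0.0202] F [-3.2  1.9  8.5] gap 0.0480
```

View pics/g1.png

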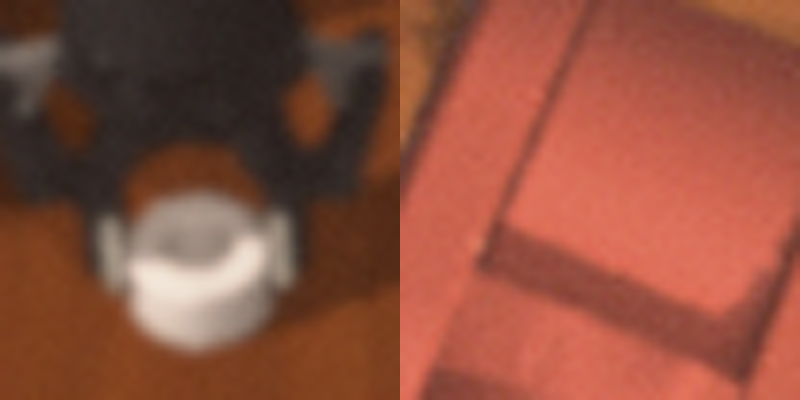

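The side crop shows the thick ring centred between the pads, with the pad ends roughly 9–10 mm above the bench. That matches a TCP-to-tip distance of about 11 mm. Next I lift and thread it, checking force at each step.

```bash
cat >> h.py <<'E'
def lower(zs,lim=12,side=15):
    f0=np.array(robot.current_ft_force())
    for z in zs:
        p=np.array(robot.current_tool_pos())
        robot.movel([*TGT,z],feed=.06)
        f=np.array(robot.current_ft_force())-f0; st("z%.3f"%z)
        if f[2]>lim or np.hypot(*f[:2])>side: print("contact",f.round(1)); return z
TGT=A.copy()
E
python3 - <<'E'
from h import *
x,y,_=robot.current_tool_pos()
robot.movel([.4345,-.0445,.15],feed=.15); st("lift")
robot.move_to([*A,.15],O); st("over")
robot.movel([*A,.118],feed=.1); st()
snap(2)
a=up(cv2.imread("pics/side2.png"),313,130,40,10)
cv2.imwrite("pics/g2.png",cv2.resize(a,(600,600)))
E
```

```text
lift t5.04 p [ 0.4339 -0.0443  0.1488] F [-0.1  0.5 -4. ] gap 0.0482
over t6.08 p [0.5361 0.1982 0.1497] F [-0.2 -0.1 -3.5] gap 0.0480
 t6.54 p [0.5361 0.1985 0.1178] F [ 0.3  0.1 -2.9] gap 0.0480
```

View pics/g2.png

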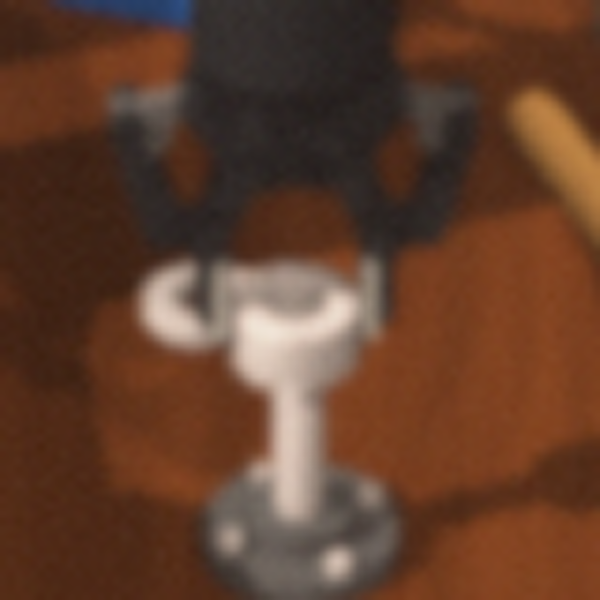

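View pics/top2.png

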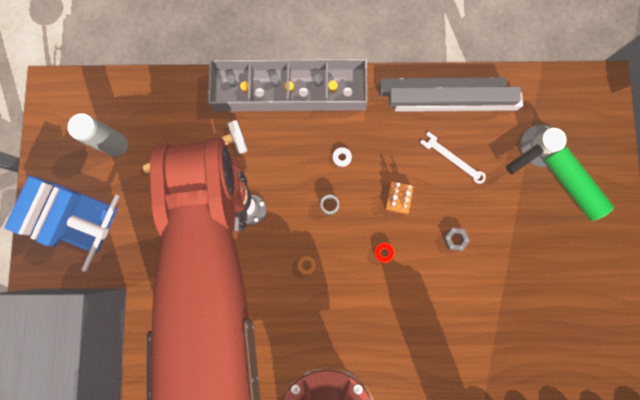

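The ring sits centred over the shank in x in the side view (both near column 297). Next I lower it.

Run:
```python
from h import *
r=lower([.100,.090,.080,.070,.060,.050,.046]); print(r)
```

```text
z0.100 t7.09 p [0.5358 0.1992 0.0994] F [ 0.1  0.3 -3. ] gap 0.0478
z0.090 t7.41 p [0.536  0.1993 0.0894] F [ 0.   0.3 -4.4] gap 0.0483
z0.080 t7.72 p [0.536  0.1993 0.0794] F [ 0.8  1.1 -4.5] gap 0.0480
z0.070 t8.04 p [0.536  0.1993 0.0694] F [ 0.6  1.3 -4. ] gap 0.0483
z0.060 t8.36 p [0.536  0.1993 0.0594] F [ 0.3  2.  -4.2] gap 0.0480
z0.050 t8.68 p [0.536  0.1993 0.0494] F [ 1.9  2.2 -5.2] gap 0.0479
z0.046 t8.93 p [0.5362 0.1992 0.0458] F [ 1.1  1.4 -4.7] gap 0.0481
None
```

Run:
```python
from h import *
r=lower([.0445,.043,.042],lim=6); print(r)
robot.let_go(); robot.dwell(.2); st("open")
robot.movel([*A,.15],feed=.2); st("up")
robot.move_to([.60,.05,.22],O)
snap(3)
a=up(cv2.imread("pics/side3.png"),313,155,26,10);b=up(cv2.imread("pics/top3.png"),251,209,26,10)
cv2.imwrite("pics/g3.png",cv2.resize(np.hstack([a,b]),(800,400)))
```

```text
z0.044 t9.18 p [0.5362 0.1992 0.0444] F [ 0.5  0.4 -4.3] gap 0.0484
z0.043 t9.43 p [0.5362 0.1992 0.0429] F [-0.   0.7 -3.9] gap 0.0479
z0.042 t9.68 p [0.5363 0.1992 0.0423] F [-2.2 -0.2  0.9] gap 0.0482
None
open t10.33 p [0.5363 0.1992 0.042 ] F [-0.6  0.2  0.8] gap 0.0856
up t11.03 p [0.5359 0.1991 0.1488] F [-0.2 -0.3 -1.9] gap 0.0856
```

View pics/g3.png

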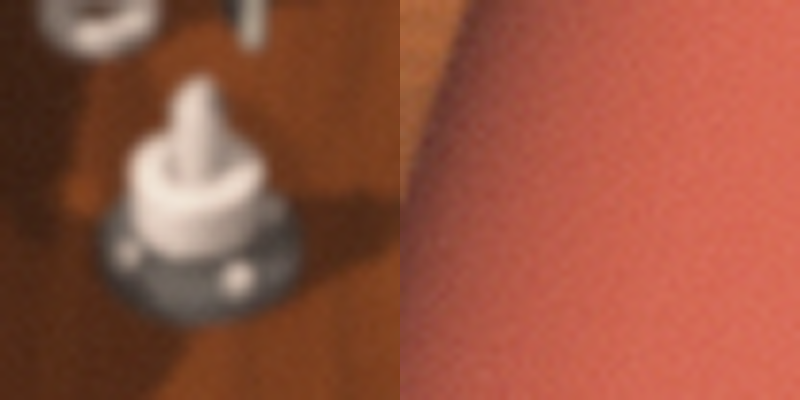

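The thick ring sits flat on the shoulder, with contact at the predicted 0.042. Next I fetch the middle ring.

Run:
```python
from h import *
pick(.6773,-.0445,.0155)
z0=robot.current_tool_pos()[2]
robot.movel([.6773,-.0445,.16],feed=.15); st("lift")
snap(4)
a=up(cv2.imread("pics/side4.png"),368,170,40,10)
cv2.imwrite("pics/g4.png",cv2.resize(a,(600,600)))
print(z0)
```

```text
above t12.72 p [ 0.677  -0.0444  0.1397] F [-0.2  0.3  1.3] gap 0.0855
down t13.90 p [ 0.678  -0.0447  0.0166] F [0.7 0.3 0. ] gap 0.0853
closed t14.35 p [ 0.6781 -0.0446  0.0168] F [-0.9  0.7  5.8] gap 0.0470
lift t15.47 p [ 0.6767 -0.0443  0.1585] F [ 0.2 -0.7 -2.2] gap 0.0470
0.016828528703677154
```

View pics/g4.png

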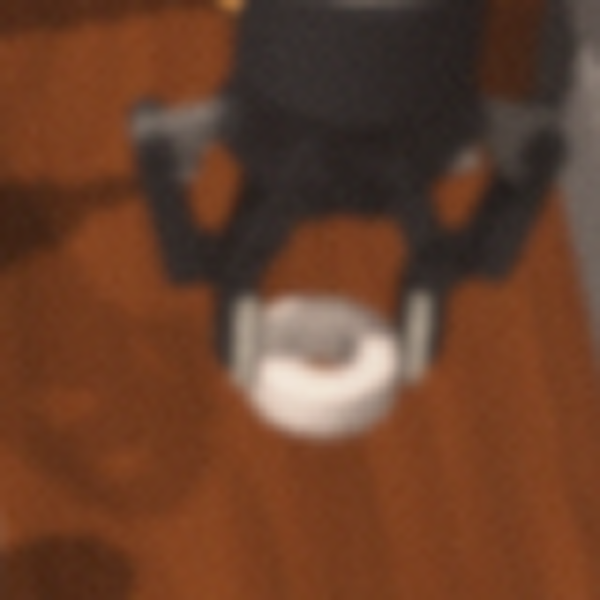

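The middle ring is held level between the pads, and the lean in the picture is perspective. Next I thread it. Seat contact is expected at TCP z of about 0.064.

Run:
```python
from h import *
robot.move_to([*A,.16],O); st("over")
r=lower([.112,.100,.090,.080,.072,.068,.0665,.065,.064,.063],lim=5); print(r)
```

```text
over t16.66 p [0.5371 0.1984 0.1601] F [-0.   0.8 -1.8] gap 0.0470
z0.112 t17.61 p [0.5366 0.1993 0.1124] F [ 0.1  0.9 -2. ] gap 0.0469
z0.100 t17.96 p [0.5358 0.1991 0.0993] F [ 0.7 -1.2 -1.8] gap 0.0468
z0.090 t18.27 p [0.536  0.1992 0.0894] F [-0.  -0.1 -1.9] gap 0.0472
z0.080 t18.59 p [0.536  0.1992 0.0794] F [ 0.5 -0.5 -2. ] gap 0.0469
z0.072 t18.88 p [0.536  0.1992 0.0715] F [-0.1  0.4 -2.1] gap 0.0467
z0.068 t19.12 p [0.5361 0.1992 0.0677] F [-0.4  1.  -1.8] gap 0.0470
z0.067 t19.38 p [0.5362 0.1992 0.0664] F [-0.  -0.7 -2. ] gap 0.0469
z0.065 t19.62 p [0.5363 0.1992 0.065 ] F [ 0.1  0.5 -2.2] gap 0.0468
z0.064 t19.88 p [0.5364 0.1992 0.0648] F [-3.5 -0.5  4.6] gap 0.0471
contact [-3.5 -1.4  6.4]
0.064
```

Run:
```python
from h import *
robot.let_go(); robot.dwell(.2); st("open")
robot.movel([*A,.16],feed=.2); st("up")
robot.move_to([.496,.358,.2],O); st()
snap(5)
a=up(cv2.imread("pics/side5.png"),313,150,26,10);b=up(cv2.imread("pics/top5.png"),251,209,26,10)
cv2.imwrite("pics/g5.png",cv2.resize(np.hstack([a,b]),(800,400)))
```

```text
open t20.54 p [0.5363 0.1992 0.064 ] F [ 0.3  0.1 -0.9] gap 0.0855
up t21.18 p [0.536  0.1991 0.159 ] F [-0.  -0.1  0.8] gap 0.0853
 t21.88 p [0.4953 0.3579 0.1984] F [ 0.2 -0.7  0. ] gap 0.0852
```

View pics/g5.png

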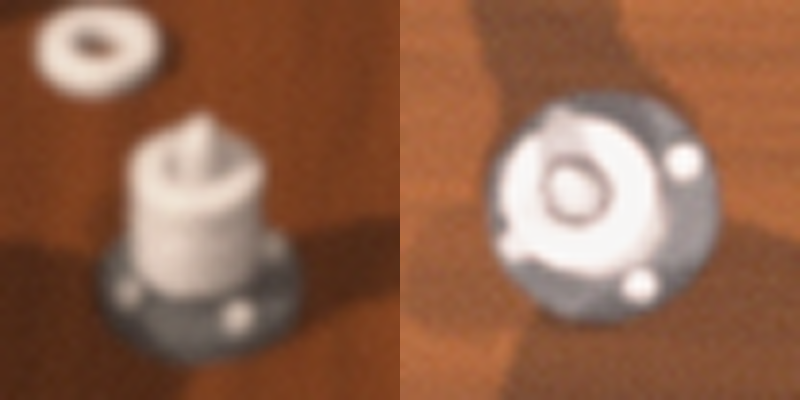

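Two rings are stacked flat, with the nose centred in the bore in the top view. Next is the thin ring.

Run:
```python
from h import *
pick(.4963,.3578,.0128)
robot.dwell(.2); st("settled")
robot.movel([.4963,.3578,.17],feed=.15); st("lift")
snap(6)
a=up(cv2.imread("pics/side6.png"),300,80,40,10)
cv2.imwrite("pics/g6.png",cv2.resize(a,(600,600)))
```

```text
above t22.55 p [0.4954 0.3571 0.1393] F [-0.5 -0.2  0.9] gap 0.0856
down t23.76 p [0.497  0.3581 0.0138] F [ 0.4 -0.6  0.8] gap 0.0853
closed t24.23 p [0.4968 0.358  0.0142] F [-2.9 -0.7  9. ] gap 0.0467
settled t24.43 p [0.4968 0.358  0.0142] F [-2.  -1.2  8.6] gap 0.0467
lift t25.62 p [0.4957 0.3575 0.1687] F [ 0.  -0.1 -1.3] gap 0.0463
```

View pics/g6.png

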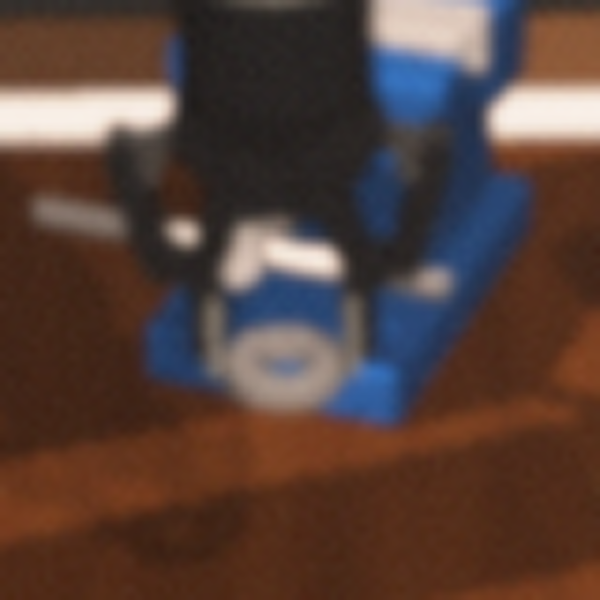

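The thin ring is held and roughly level. Seat contact is expected at TCP z of about 0.080.

Run:
```python
from h import *
robot.move_to([*A,.17],O); st("over")
r=lower([.112,.102,.095,.090,.085,.083,.0815,.0805,.0795,.0785],lim=5); print(r)
```

```text
over t26.42 p [0.5363 0.1989 0.1698] F [-0.2 -0.3 -1.9] gap 0.0461
z0.112 t27.53 p [0.5366 0.1992 0.1125] F [-0.7  0.6 -1.6] gap 0.0462
z0.102 t27.85 p [0.5358 0.1991 0.1013] F [ 0.4  0.2 -1.3] gap 0.0465
z0.095 t28.12 p [0.5359 0.1992 0.0944] F [ 0.2  0.  -1.2] gap 0.0462
z0.090 t28.37 p [0.5361 0.1992 0.0896] F [ 0.4 -0.7 -0.5] gap 0.0464
z0.085 t28.62 p [0.536  0.1992 0.0846] F [-0.  -0.9 -1.1] gap 0.0464
z0.083 t28.87 p [0.5362 0.1992 0.0829] F [-0.3 -0.3 -1.6] gap 0.0464
z0.082 t29.12 p [0.5362 0.1992 0.0814] F [-0.1  0.1 -1.8] gap 0.0464
z0.081 t29.37 p [0.5363 0.1992 0.0804] F [-0.3  0.2 -1.1] gap 0.0461
z0.080 t29.62 p [0.5364 0.1992 0.0802] F [-4.1 -0.7  5.1] gap 0.0466
contact [-3.9 -0.4  7. ]
0.0795
```

Run:
```python
from h import *
robot.let_go(); robot.dwell(.2); st("open")
robot.movel([*A,.17],feed=.2)
robot.move_to([.48,.40,.25],O); st()
snap(7)
s=cv2.imread("pics/side7.png");t=cv2.imread("pics/top7.png")
a=up(s,313,150,26,10);b=up(t,251,209,26,10)
cv2.imwrite("pics/g7.png",cv2.resize(np.hstack([a,b]),(800,400)))
# predicted top edges of the stack, side view
for z in(.022,.066,.077,.086):
    q=proj("side",[.5363,.1992-.0,z]); f=proj("side",[.5363,.1992+.025,z]);n=proj("side",[.5363,.1992-.025,z])
    print(z,[np.round((v-[287,124]+.5)*400/52) for v in(q,f,n)])
```

```text
open t30.29 p [0.5363 0.1992 0.0795] F [ 0.2  0.1 -0.7] gap 0.0851
 t31.78 p [0.4801 0.399  0.2485] F [ 0.7 -0.6 -0.2] gap 0.0853
0.022 [array([200., 259.]), array([199., 219.]), array([201., 301.])]
0.066 [array([199., 170.]), array([198., 130.]), array([201., 211.])]
0.077 [array([199., 146.]), array([198., 107.]), array([200., 187.])]
0.086 [array([199., 127.]), array([198.,  88.]), array([200., 168.])]
```

View pics/g7.png

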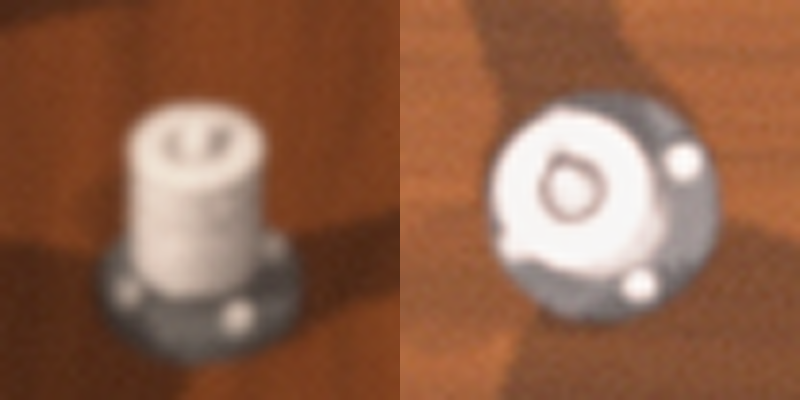

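View pics/side7.png

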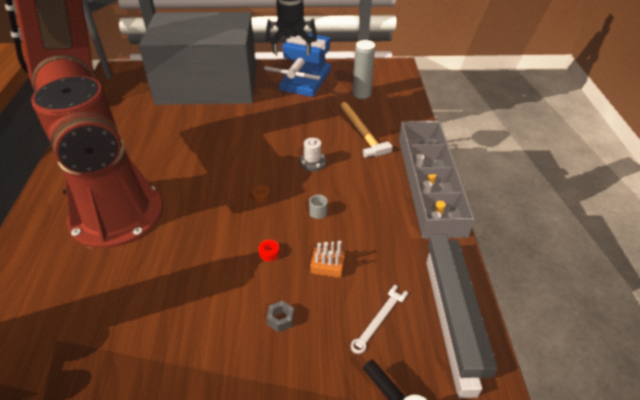

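The stack's top face spans rows 103–190 in the crop, against a predicted 107–187 for a fully seated pack. The face is level and concentric, and the bystanders have not moved. I'm handing in.

Run:
```python
from h import *
robot.job_done(); st()
```

```text
the job is handed in; nothing more can be done
the job is handed in; nothing more can be done
```

I threaded the thick, middle and thin spacers onto the arbor in that order and handed the job in at about 32 s. The system gave no verdict.

- **Seating:** Each ring touched down at a tool height within about 1 mm of the one predicted for full seating: 0.042, 0.065 and 0.080 m. Vertical contact force stayed under about 10 N.
- **Last pictures:** The pack is level and concentric with the nose. Its top face is within about 4 px of the predicted rows in the 7.7× enlarged crop, about half a pixel in the raw image.
- **Bystanders:** The nut, tube offcut, wrench, hammer and coloured look-alike rings look unmoved by eye. I did not measure their positions again.
- **Disagreement:** The two cameras differed by up to about 2.5 mm in y on the ring and arbor positions, so I used values in between. The bore clearance covered this, and no side force built up while threading.

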